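# Pull out the supply carousel and hold the red-lidded jar at the front

## Task

In the archive room, use the steel peg to pull the grey tray fully out from under the desk riser, then turn the jar carousel on it by its black centre knob until the red-lidded jar is squarely at the front, in line with the yellow mark on the tray. Finish while still gripping the knob, holding the carousel still there with the tray fully out. Leave the other things on the desk where they are.

Things in the scene. Friction and masses are not known exactly. Their poses are not given: they have to be found in the camera images.
- riser: fixed wooden desk riser, open front and back: shelf 160 x 400 x 18 mm, underside 202 mm above the desk, papers on it up to 240 mm. Origin: on the desk below the carousel axis as it is with the tray fully in. Its -x axis points to the front (roughly to the robot); the tray pulls out along -x. The shelf spans x = -20 to +140 mm in this frame and covers the knob until the tray is pulled.
- tray (a joint): slide of the grey tray (200 mm wide, top 22 mm above the desk) along the riser's -x: 0 = fully in, 0.15 m = fully out (end stop). Sliding friction about 4 N; it stays where it is left.
- pull_peg (a point): grip point on the upright steel pull peg at the tray's front, a cylinder 22 mm in diameter that stands from 22 mm to 84 mm above the desk; this point is on its axis, 65 mm above the desk. 135 mm in front of the carousel's axis. Moves with the tray.
- pointer (a point): yellow mark (18 x 6 mm, flat) on the tray, 106 mm in front of the carousel's axis and in line between it and the pull peg. Axes as the riser's; moves with the tray.
- carousel: white disc 184 mm across on the tray with six glass jars (40 mm wide, every 60 degrees at 66 mm radius, lid tops 108 mm above the desk) and a centre knob, turning as one about z, endlessly either way. Origin: on the axis, 26 mm above the desk. The red-lidded jar lies along its -x: at the front when its yaw equals the riser's. Friction 0.06 N m; stays where left.
- red_jar (a point): centre of the top of the red lid, 66 mm from the carousel's axis, 108 mm above the desk; the other five lids are white, blue or grey. At the front it is 40 mm behind the yellow mark (+40 mm along the mark's x, 0 along its y).
- knob (a point): grip point on the black round centre knob: a cylinder 42 mm in diameter with fine grey ribs, from 115 mm to 160 mm above the desk (the only thing above the lids); this point is on its axis, 143 mm above the desk.
- tape_roll: loose roll of brown packing tape, 90 mm across, 24 mm high, lying on the desk left of the tray, nearer the robot; origin: centre of its underside
- mug: loose blue mug, 80 mm across, 95 mm high, on the desk left of the tray; origin: centre of its underside
- stamp: loose dark wooden hand stamp, 36 mm across, 75 mm high, on the desk right of the tray; origin: centre of its underside
- stapler: loose red and black stapler, 140 x 36 x 50 mm, on the right part of the desk; origin: centre of its underside
- punch: loose grey hole punch, 100 x 110 x 60 mm, on the right part of the desk; origin: centre of its underside
- glue: loose glue bottle with orange cap, 32 mm across, 100 mm high, on the left part of the desk; origin: centre of its underside
- calculator: loose grey calculator, 160 x 110 x 20 mm, on the left part of the desk; origin: centre of its underside

How it is judged:
By the outcome, as a careful person would: the job done as asked, in the order asked, and still so for the second after the job is handed in, while the arm keeps its last pose, push and grip.
It also fails if it takes over 56 s, if anything falls off the work surface, if the arm or the gripper's body presses on something with over 40 N, if the wrist force passes 120 N, or if a joint passes its speed limit or range.

## Robot

A 6-joint arm with a two-finger parallel gripper is mounted at the origin on the work surface. World frame = base frame: x ahead of the robot, y to its left, z up, the work surface at z = 0. Lengths are in m, angles in degrees, forces in N, time in s.
With the tool pointing down it reaches from about 0.25 to 0.725 m from the base axis. Payload 4 kg.
Tool frame: the origin (TCP) lies between the finger pads, 19 mm behind the fingertips; this is the grasp point; z points along the fingers, y is the line along which they close (so a half turn about z gives the same grasp; the last joint's range is limited). The gripper opens to 85 mm and grips with 20 to 120 N. Pads are 22 mm wide; open, the fingers measure 114 mm over their backs; the gripper's body (76 mm by 85 mm) begins 54 mm behind the grasp point. The pads swing forward as they close: fully open they stand 13 mm farther back than shut.
Start: joints at [74.828, 13.785, 0.286, 76.501, 0, 90], TCP at [0.131, 0.483, 0.25] pointing down, gripper open.
Joint ranges: [-155.79, 155.79], [-60.16, 107.12], [-62.33, 73.08], [-114, 123.19], [-81.49, 82.49], [-180, 180]. Speed limits (degrees/s): [159.86, 159.86, 180, 180, 180, 180].

## Interface

Orientations are given as a 3x3 rotation matrix whose columns are the frame's x, y, z axes.
In Python, from workcell import env gives the robot as it stands.
- The arm moves only by the tool drive_tool, never from a script. Its argument "deltas" is a list that holds one entry, the list of rows, each a list of 4 numbers: the shift along the world's x, y, z in cm, then the turn about the world's z in degrees. A call has 1 to 10 rows; each row is the pose to reach, as a shift and turn from the pose commanded when the call began; what a row does not reach only later rows make up. A row lasts 1/10 s, in which the tool goes at most 50 mm and 8.59 degrees, less where a joint would pass 70% of its speed; a pose out of reach is approached as far as the arm can. A call with a gripper value outside its range is refused whole. "fingers" is the finger opening in cm, from 0 to 8.54, set as the call begins (left out, the last holds). The fingers move at their own pace and stop on an object; "grip_force" is the grip in N (left out, the last holds). Time passes only in rows, so rows that repeat a pose let the fingers close. It gives the time, the measured TCP pose, the force, the opening and the grip force at its end, in the units of the state.
- env.observe(): the state, without advancing time (a new reading comes with each control period).
- env.grab_frame(name): name is "side" or "top"; returns the picture (480x640x3 uint8, red, green, blue); there is no depth.
- env.camera_params(name): a dict with "fx", "fy", "cx", "cy" (pixels), "rvec" (rotation vector, rad) and "tvec" (3), from world to camera coordinates, as OpenCV has them. Camera axes: x right, y down, z forward; pixel columns grow to the right and rows downward; lengths in m; the calibration is good to about 2 mm. A picture is of the moment at which its call begins. camera_params takes no time and is no camera call.
- env.finish_job(): hands the job in; it is judged then, once.
The state is a dict: "time": time; "qpos": joint angles; "qd": joint speeds; "effort": joint torques, N m; "position": TCP position; "tcp_rot": TCP orientation; "contact_force": force on the tool from outside, world axes, zero at the start; "torque": the same for the moment, N m; "grip_width": finger opening in m; "finger_force": force on a finger pad.
Only numpy, scipy, OpenCV 4.12 (cv2) and the standard library are available. Lean on these libraries where they do the work, as an engineer would, in place of code of your own. Each camera call takes 0.05 s, during which the arm holds its last target. There are 200 camera calls.

## Working session

There is one attempt and no reset: what is moved stays moved. The work goes in short steps, Python scripts to look and compute and a tool call to move; the robot and the scene stay as the last step left them, time stands still between calls to the robot, and variables do not carry over. Pictures are saved under pics/ and viewed, at most 10 in all, crops included, and the job is handed in when it is done.

Besides the shell and the picture viewer there is one more tool, called after "Request:" as name(argument=value, ...), one argument or row to a line, values as JSON. drive_tool: Moves the arm, as the interface text tells. Its arguments: {"type":"object","properties":{"deltas":{"type":"array","items":{"type":"array","items":{"type":"array","items":{"type":"number"}}}},"fingers":{"type":"number"},"grip_force":{"type":"number"}},"required":["deltas"]}

```bash
ls; mkdir -p pics
cat > h.py <<'E'
import numpy as np,cv2
from workcell import env
def cam(n):
    p=env.camera_params(n);K=np.array([[p['fx'],0,p['cx']],[0,p['fy'],p['cy']],[0,0,1.]])
    R=cv2.Rodrigues(np.array(p['rvec'],float))[0];t=np.array(p['tvec'],float).ravel();return K,R,t
def ray(n,uv,z):
    K,R,t=cam(n);c=-R.T@t;d=R.T@np.linalg.inv(K)@np.array([uv[0],uv[1],1.]);return c+d*(z-c[2])/d[2]
def proj(n,X):
    K,R,t=cam(n);q=K@(R@np.array(X,float)+t);return q[:2]/q[2]
def grab(n,f=None):
    im=np.array(env.grab_frame(n))[:,:,::-1].copy()
    if f:cv2.imwrite('pics/'+f,im)
    return im
E
python3 - <<'E'
from h import *
for n in('top','side'):
    grab(n,n+'1.png');K,R,t=cam(n);print(n,-R.T@t,R[2])
E
```

```text
pics
top [0.35772347 0.04008466 1.25882114] [ 0.13925262 -0.01431572 -0.99015341]
side [0.48938078 1.00381242 0.97623325] [ 0.04392348 -0.751652   -0.65809574]
```

View pics/top1.png

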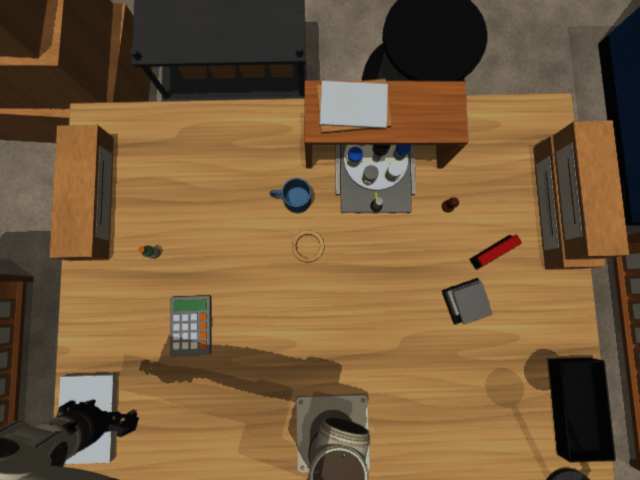

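View pics/side1.png

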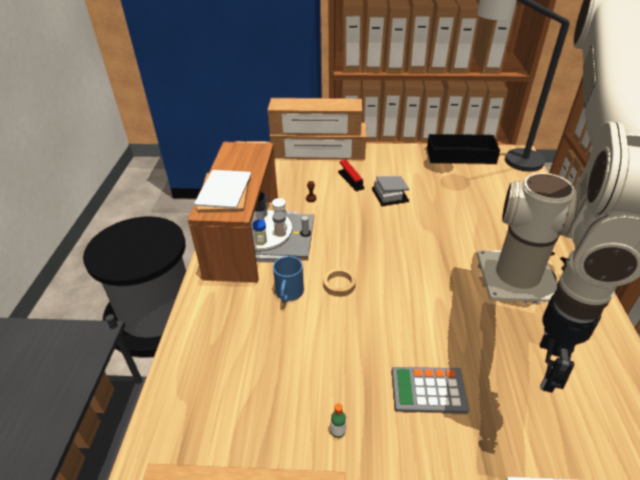

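The top view shows the tray front at about (341–412, 212), the peg at (377, 203) and the riser around (385, 110). The mug is at (297, 195) and the tape at (308, 246). I'll zoom in to measure.

Run:
```python
from h import *
a=cv2.imread('pics/top1.png')[130:220,325:425];b=cv2.imread('pics/side1.png')[190:265,240:340]
a=cv2.resize(a,None,fx=6,fy=6,interpolation=cv2.INTER_CUBIC);cv2.imwrite('pics/c.png',a)
im=cv2.imread('pics/top1.png');h=cv2.cvtColor(im,cv2.COLOR_BGR2HSV)
y=cv2.inRange(h,(22,110,120),(34,255,255));y[:185]=0;y[215:]=0;y[:,:355]=0;y[:,400:]=0
p=np.argwhere(y)[:,::-1];print(p.tolist())
g=cv2.inRange(h,(0,0,70),(180,50,255));g[:185]=0
for r in range(188,214,3):
    c=np.flatnonzero(g[r,330:425])+330
    if len(c):print(r,c.min(),c.max(),ray('top',(c.min(),r),.022)[:2],ray('top',(c.max()+1,r),.022)[:2])
```

```text
[[375, 193], [376, 193], [375, 194], [376, 194], [375, 195], [376, 195], [377, 195], [375, 196], [376, 196], [377, 196], [375, 197], [376, 197], [377, 197], [376, 198]]
188 336 414 [ 0.66617558 -0.03164189] [ 0.66074739 -0.25717786]
191 336 415 [ 0.65742664 -0.03135944] [ 0.65191766 -0.25953487]
194 341 410 [ 0.64835012 -0.04529844] [ 0.64351937 -0.24475885]
197 341 410 [ 0.63963409 -0.04500337] [ 0.63479297 -0.24427109]
200 341 410 [ 0.6309348  -0.04470886] [ 0.62608337 -0.24378428]
203 341 410 [ 0.62225221 -0.04441491] [ 0.61739053 -0.2432984 ]
206 341 410 [ 0.61358627 -0.04412153] [ 0.60871439 -0.24281345]
209 341 410 [ 0.60493694 -0.04382871] [ 0.6000549  -0.24232943]
```

View pics/c.png

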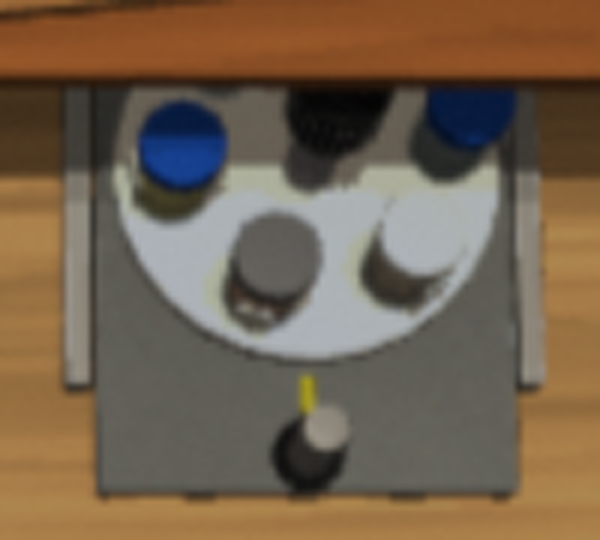

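The crop shows the peg top at crop (326, 428), i.e. (378.8, 200.8) in the full image. The yellow mark is at crop (307, 394), i.e. (375.7, 195.2). Red isn't visible in front, so it must be at the rear under the shelf.

Run:
```python
from h import *
print('peg',ray('top',(378.8,200.8),.084),'mark',ray('top',(375.7,195.2),.022))
im=cv2.imread('pics/top1.png');h=cv2.cvtColor(im,cv2.COLOR_BGR2HSV)
# riser front edge: strongest downward vertical gradient of saturation/red near row 143
g=cv2.GaussianBlur(im[:,:,2],(3,3),0).astype(float);pts=[]
for u in list(range(325,460,3)):
    d=np.diff(g[136:150,u]);k=np.argmin(d)
    pts.append((u,136.5+k,d[k]))
P=np.array(pts);f=np.polyfit(P[:,0],P[:,1],1);r=P[:,1]-np.polyval(f,P[:,0]);m=abs(r)<1.5;f=np.polyfit(P[m,0],P[m,1],1);print(f,m.sum(),len(m))
a,b=[ray('top',(u,np.polyval(f,u)),.202) for u in(310,460)];print(a,b,'yaw',np.degrees(np.arctan2(b[0]-a[0],-(b[1]-a[1]))*-1)*-1)
o=env.observe();print(o['position'],np.round(o['tcp_rot'],3),o['time'])
# side: peg top
s=cv2.imread('pics/side1.png');print(proj('side',ray('top',(378.8,200.8),.084)))
cv2.imwrite('pics/s2.png',cv2.resize(s[190:265,240:340],None,fx=6,fy=6,interpolation=cv2.INTER_CUBIC))
```

```text
peg [ 0.6125504  -0.14238868  0.084     ] mark [ 0.64246704 -0.14393169  0.022     ]
[4.00228004e-03 1.40818198e+02] 44 45
[0.73906336 0.03925259 0.202     ] [ 0.72901147 -0.33223516  0.202     ] yaw -1.5499585094288704
[0.13072384 0.48204038 0.24918366] [[-0.965  0.262 -0.   ]
 [ 0.262  0.965 -0.002]
 [-0.    -0.002 -1.   ]] 0.1
[304.07052357 216.92332538]
```

View pics/s2.png

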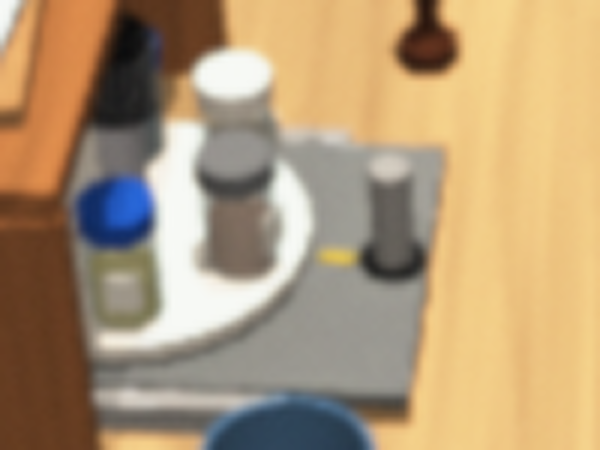

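The side crop shows the peg top at crop (391, 165), i.e. (304.7, 217.0). That agrees with the top-view projection to under 1 px. The peg is at about (0.613, -0.143) and the riser yaw is -1.5°.

Request:
drive_tool(
  deltas=[
    [[48.2, -62.6, -5, 13.6], [48.2, -62.6, -5, 13.6], [48.2, -62.6, -5, 13.6], [48.2, -62.6, -5, 13.6], [48.2, -62.6, -5, 13.6], [48.2, -62.6, -5, 13.6], [48.2, -62.6, -5, 13.6], [48.2, -62.6, -5, 13.6], [48.2, -62.6, -5, 13.6], [48.2, -62.6, -5, 13.6]],
  ],
  fingers=6,
  grip_force=60,
)

```text
time: 1.1
position: [0.4341, 0.0877, 0.2183]
tcp_rot: [[-1.0, 0.028, -0.0], [0.028, 1.0, 0.0], [0.0, 0.0, -1.0]]
contact_force: [2.4, 0.6, -0.3]
grip_width: 0.0604
finger_force: 0.0
```

Request:
drive_tool(
  deltas=[
    [[17.7, -23.0, -2, 0], [17.7, -23.0, -2, 0], [17.7, -23.0, -2, 0], [17.7, -23.0, -2, 0], [17.7, -23.0, -2, 0], [17.7, -23.0, -2, 0], [17.7, -23.0, -2, 0], [17.7, -23.0, -2, 0], [17.7, -23.0, -2, 0], [17.7, -23.0, -2, 0]],
  ],
)

```text
time: 2.1
position: [0.6099, -0.1391, 0.1991]
tcp_rot: [[-1.0, 0.026, -0.0], [0.026, 1.0, 0.0], [0.0, 0.0, -1.0]]
contact_force: [0.5, -0.6, 0.1]
grip_width: 0.0599
finger_force: 0.0
```

Request:
drive_tool(
  deltas=[
    [[0.3, -0.4, -4, 0], [0.3, -0.4, -8, 0], [0.3, -0.4, -10, 0], [0.3, -0.4, -12, 0], [0.3, -0.4, -13.4, 0], [0.3, -0.4, -13.4, 0], [0.3, -0.4, -13.4, 0]],
  ],
)

```text
time: 2.8
position: [0.6138, -0.1439, 0.0656]
tcp_rot: [[-1.0, 0.027, 0.001], [0.027, 1.0, -0.0], [-0.001, -0.0, -1.0]]
contact_force: [0.2, 0.3, 0.3]
grip_width: 0.06
finger_force: 0.0
```

Request:
drive_tool(
  deltas=[
    [[0, 0, 0, 0], [0, 0, 0, 0], [0, 0, 0, 0], [0, 0, 0, 0], [0, 0, 0, 0], [0, 0, 0, 0]],
  ],
  fingers=1,
  grip_force=60,
)

```text
time: 3.4
position: [0.6145, -0.1422, 0.0664]
tcp_rot: [[-1.0, 0.026, 0.003], [0.026, 1.0, 0.004], [-0.003, 0.004, -1.0]]
contact_force: [-1.2, 6.7, 3.6]
grip_width: 0.0206
finger_force: 58.7
```

Request:
drive_tool(
  deltas=[
    [[-1.5, 0.2, 0, 0], [-3.5, 0.25, 0, 0], [-5.5, 0.3, 0, 0], [-7.5, 0.35, 0, 0], [-9.5, 0.4, 0, 0], [-11.5, 0.45, 0, 0], [-13, 0.5, 0, 0], [-14, 0.55, 0, 0], [-14.5, 0.55, 0, 0], [-14.8, 0.55, 0, 0]],
  ],
)

```text
time: 4.4
position: [0.4677, -0.1384, 0.0664]
tcp_rot: [[-1.0, 0.027, 0.006], [0.027, 1.0, 0.001], [-0.006, 0.001, -1.0]]
contact_force: [4.8, 5.1, 4.9]
grip_width: 0.0206
finger_force: 61.5
```

Request:
drive_tool(
  deltas=[
    [[-0.2, 0, 0, 0], [-0.3, 0, 0, 0], [-0.4, 0, 0, 0], [-0.4, 0, 0, 0], [-0.4, 0, 0, 0]],
  ],
)

```text
time: 4.9
position: [0.4646, -0.1383, 0.0664]
tcp_rot: [[-1.0, 0.026, 0.006], [0.026, 1.0, 0.001], [-0.006, 0.002, -1.0]]
contact_force: [4.3, 5.5, 5.5]
grip_width: 0.0202
finger_force: 61.4
```

Request:
drive_tool(
  deltas=[
    [[-0.2, 0, 0, 0], [-0.4, 0, 0, 0], [-0.4, 0, 0, 0], [-0.4, 0, 0, 0]],
  ],
)

```text
time: 5.3
position: [0.4645, -0.1383, 0.0664]
tcp_rot: [[-1.0, 0.026, 0.014], [0.026, 1.0, 0.002], [-0.014, 0.002, -1.0]]
contact_force: [14.5, 5.4, -4.7]
grip_width: 0.0204
finger_force: 60.2
```

Request:
drive_tool(
  deltas=[
    [[0.4, 0, 0, 0], [0.4, 0, 0, 0], [0.4, 0, 0, 0], [0.4, 0, 0, 0]],
  ],
  fingers=6,
)

```text
time: 5.7
position: [0.4606, -0.139, 0.0643]
tcp_rot: [[-1.0, 0.028, -0.002], [0.028, 1.0, -0.0], [0.002, -0.0, -1.0]]
contact_force: [-0.2, -0.9, 0.2]
grip_width: 0.0598
finger_force: 0.0
```

Request:
drive_tool(
  deltas=[
    [[0, 0, 3, 0], [0, 0, 7, 0], [0, 0, 11, 0], [-3, 3, 15, 0], [-6, 6, 17, 0], [-10, 10, 17, 0], [-13, 13, 17, 0], [-13, 13, 17, 0], [-13, 13, 17, 0]],
  ],
)

```text
time: 6.6
position: [0.3307, -0.0084, 0.2349]
tcp_rot: [[-1.0, 0.025, 0.001], [0.025, 1.0, -0.0], [-0.001, -0.0, -1.0]]
contact_force: [0.5, 0.0, 0.3]
grip_width: 0.06
finger_force: 0.0
```

Run:
```python
from h import *
im=grab('top');s=grab('side')
c=proj('top',(.598,-.141,.108)).astype(int);print(c)
a=cv2.resize(im[c[1]-45:c[1]+55,c[0]-60:c[0]+60],None,fx=5,fy=5,interpolation=cv2.INTER_CUBIC);cv2.imwrite('pics/t3.png',a)
cv2.imwrite('pics/t3f.png',im);cv2.imwrite('pics/s3f.png',s);print(c-[60,45],env.observe()['position'])
```

```text
[379 204]
[319 159] [ 0.33222251 -0.00925881  0.23486127]
```

View pics/t3.png

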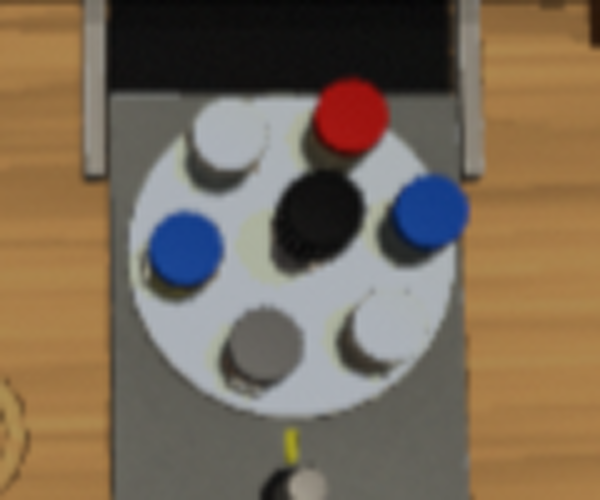

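The tray is out. In crop pixels, the red lid is at (351, 116), the blue lids at (431, 212) and (186, 248), the grey lid at (265, 345) and the knob at (322, 215).

```bash
cat > lids.py <<'E'
from h import *
def blob(im,lo,hi,roi,wrap=None):
    h=cv2.cvtColor(im,cv2.COLOR_BGR2HSV);m=cv2.inRange(h,lo,hi)
    if wrap:m|=cv2.inRange(h,*wrap)
    z=np.zeros_like(m);u0,v0,u1,v1=roi;z[v0:v1,u0:u1]=m[v0:v1,u0:u1]
    n,l,s,c=cv2.connectedComponentsWithStats(z)
    return [(c[i],s[i,4]) for i in range(1,n) if s[i,4]>40]
def lids(n,im,roi):
    R=blob(im,(0,150,80),(6,255,255),roi,((174,150,80),(180,255,255)));B=blob(im,(105,140,100),(125,255,255),roi)
    return [(k,ray(n,c,.108)[:2],a) for k,L in(('red',R),('blue',B)) for c,a in L]
E
python3 - <<'E'
from lids import *
im=cv2.imread('pics/t3f.png');s=cv2.imread('pics/s3f.png')
L=lids('top',im,(335,165,420,245));print(L)
P=[x[1] for x in L if x[0]=='red'][0];B=[x[1] for x in L if x[0]=='blue']
print('side',lids('side',s,(240,170,345,300)))
for n,uv in(('mark',(319+291/5-.4,159+444/5-.4)),):print(n,ray('top',uv,.022))
print('pegtop',ray('top',(319+307/5-.4,159+484/5-.4),.084))
print('knobtop',ray('top',(319+325/5-.4,159+206/5-.4),.16))
lid={'red':(351,116),'blR':(431,212),'blL':(186,248),'grey':(265,345),'w':(229,133)}
Q={k:ray('top',(319+u/5-.4,159+v/5-.4),.108)[:2] for k,(u,v) in lid.items()};print(Q)
# axis: red opposite grey (180 apart)
c=(Q['red']+Q['grey'])/2;print('c',c,[(k,np.linalg.norm(q-c),np.degrees(np.arctan2(*(q-c)[::-1]))) for k,q in Q.items()])
E
```

```text
[('red', array([ 0.65857098, -0.16763758]), np.int32(172)), ('blue', array([ 0.605867 , -0.2072982]), np.int32(154)), ('blue', array([ 0.58863169, -0.07644236]), np.int32(154))]
side [('red', array([ 0.65583126, -0.15641643]), np.int32(103)), ('blue', array([ 0.58789417, -0.06696492]), np.int32(110))]
mark [ 0.49311252 -0.14033036  0.022     ]
pegtop [ 0.46478805 -0.13881865  0.084     ]
knobtop [ 0.59834477 -0.14283377  0.16      ]
{'red': array([ 0.65824347, -0.16764637]), 'blR': array([ 0.60512634, -0.20746841]), 'blL': array([ 0.58893343, -0.07707431]), 'grey': array([ 0.53618351, -0.11650006]), 'w': array([ 0.65053027, -0.1023154 ])}
c [ 0.59721349 -0.14207321] [('red', np.float64(0.0661713275756523), np.float64(-22.73495783359381)), ('blR', np.float64(0.06587218604179788), np.float64(-83.10072081408025)), ('blL', np.float64(0.06552416749094536), np.float64(97.25968122598775)), ('grey', np.float64(0.0661713275756523), np.float64(157.26504216640618)), ('w', np.float64(0.0665083628008698), np.float64(36.711538568227986))]
```

Request:
drive_tool(
  deltas=[
    [[26.5, -13.3, 0, 70], [26.5, -13.3, 0, 70], [26.5, -13.3, 0, 70], [26.5, -13.3, 0, 70], [26.5, -13.3, 0, 70], [26.5, -13.3, 0, 70], [26.5, -13.3, 0, 70], [26.5, -13.3, 0, 70], [26.5, -13.3, 0, 70], [26.5, -13.3, 0, 70]],
  ],
  fingers=7.5,
)

```text
time: 7.7
position: [0.5967, -0.1431, 0.2336]
tcp_rot: [[-0.371, -0.928, -0.001], [-0.928, 0.371, 0.0], [0.0, 0.001, -1.0]]
contact_force: [-0.7, -0.6, 0.2]
grip_width: 0.0749
finger_force: 0.0
```

Request:
drive_tool(
  deltas=[
    [[0, 0, 0, 0], [0, 0, 0, 0]],
  ],
)

```text
time: 7.9
position: [0.5964, -0.142, 0.235]
tcp_rot: [[-0.369, -0.929, 0.001], [-0.929, 0.369, -0.0], [-0.0, -0.001, -1.0]]
contact_force: [0.5, -1.0, -0.1]
grip_width: 0.0752
finger_force: 0.0
```

Request:
drive_tool(
  deltas=[
    [[0.1, 0, -3, 0], [0.1, 0, -6, 0], [0.1, 0, -8, 0], [0.1, 0, -9.2, 0], [0.1, 0, -9.2, 0], [0.1, 0, -9.2, 0]],
  ],
)

```text
time: 8.5
position: [0.598, -0.1419, 0.1437]
tcp_rot: [[-0.368, -0.93, 0.001], [-0.93, 0.368, -0.0], [-0.0, -0.001, -1.0]]
contact_force: [0.1, -0.2, 0.5]
grip_width: 0.0752
finger_force: 0.0
```

Request:
drive_tool(
  deltas=[
    [[0, 0, 0, 0], [0, 0, 0, 0], [0, 0, 0, 0], [0, 0, 0, 0], [0, 0, 0, 0], [0, 0, 0, 0]],
  ],
  fingers=3,
  grip_force=50,
)

```text
time: 9.1
position: [0.5981, -0.1418, 0.1443]
tcp_rot: [[-0.368, -0.93, 0.002], [-0.93, 0.368, -0.0], [-0.001, -0.002, -1.0]]
contact_force: [-1.3, 1.4, 6.9]
grip_width: 0.0407
finger_force: 51.4
```

Request:
drive_tool(
  deltas=[
    [[0, 0, 0, -3], [0, 0, 0, -8], [0, 0, 0, -14], [0, 0, 0, -20], [0, 0, 0, -26], [0, 0, 0, -32], [0, 0, 0, -38], [0, 0, 0, -44], [0, 0, 0, -47], [0, 0, 0, -48]],
  ],
)

```text
time: 10.1
position: [0.5981, -0.1417, 0.1443]
tcp_rot: [[-0.937, -0.348, 0.002], [-0.348, 0.937, -0.0], [-0.002, -0.001, -1.0]]
contact_force: [-1.8, 2.2, 5.9]
grip_width: 0.0409
finger_force: 51.6
```

Request:
drive_tool(
  deltas=[
    [[0, 0, 0, -3], [0, 0, 0, -9], [0, 0, 0, -15], [0, 0, 0, -21], [0, 0, 0, -27], [0, 0, 0, -33], [0, 0, 0, -39], [0, 0, 0, -45], [0, 0, 0, -51], [0, 0, 0, -52]],
  ],
)

```text
time: 11.1
position: [0.598, -0.1417, 0.1443]
tcp_rot: [[-0.851, 0.525, 0.002], [0.525, 0.851, -0.0], [-0.002, 0.001, -1.0]]
contact_force: [-1.1, 0.7, 5.9]
grip_width: 0.0411
finger_force: 51.6
```

Request:
drive_tool(
  deltas=[
    [[0, 0, 0, -3], [0, 0, 0, -9], [0, 0, 0, -15], [0, 0, 0, -21], [0, 0, 0, -27], [0, 0, 0, -33], [0, 0, 0, -39], [0, 0, 0, -45], [0, 0, 0, -49], [0, 0, 0, -50]],
  ],
)

```text
time: 12.1
position: [0.5981, -0.1416, 0.1443]
tcp_rot: [[-0.146, 0.989, 0.002], [0.989, 0.146, -0.0], [-0.0, 0.002, -1.0]]
contact_force: [-1.0, 2.6, 6.1]
grip_width: 0.0411
finger_force: 51.7
```

Request:
drive_tool(
  deltas=[
    [[0, 0, 0, -3], [0, 0, 0, -6], [0, 0, 0, -8.6], [0, 0, 0, -8.6], [0, 0, 0, -8.6]],
  ],
)

```text
time: 12.6
position: [0.5981, -0.1416, 0.1443]
tcp_rot: [[0.003, 1.0, 0.002], [1.0, -0.003, -0.0], [0.0, 0.002, -1.0]]
contact_force: [0.4, 1.7, 6.0]
grip_width: 0.0408
finger_force: 51.7
```

Run:
```python
from lids import *
im=grab('top','t4f.png');s=grab('side','s4f.png');o=env.observe();print(o['position'],np.round(o['tcp_rot'],3).tolist(),o['qpos'],o['torque'],o['contact_force'])
print(lids('top',im,(335,165,420,245)));print(lids('side',s,(240,170,345,300)))
a=cv2.resize(im[159:259,319:439],None,fx=4,fy=4,interpolation=cv2.INTER_CUBIC);b=cv2.resize(s[180:280,230:350],None,fx=4,fy=4,interpolation=cv2.INTER_CUBIC)
cv2.imwrite('pics/t4.png',cv2.resize(np.vstack([a,b]),None,fx=.75,fy=.75))
```

```text
[ 0.59809919 -0.14161411  0.14425652] [[0.003, 1.0, 0.002], [1.0, -0.003, 0.0], [0.0, 0.002, -1.0]] [-1.33354313e+01  3.00694144e+01  8.38977149e+00  6.82018195e+01
  3.15432448e-02  7.68270526e+01] [ 0.27946881  0.71081374 -0.04069418] [-0.69531766  1.31564437  6.489034  ]
[('blue', array([ 0.56656011, -0.0841946 ]), np.int32(149))]
[('red', array([ 0.53108658, -0.12826532]), np.int32(104)), ('blue', array([ 0.56470286, -0.07459441]), np.int32(119))]
```

View pics/t4.png

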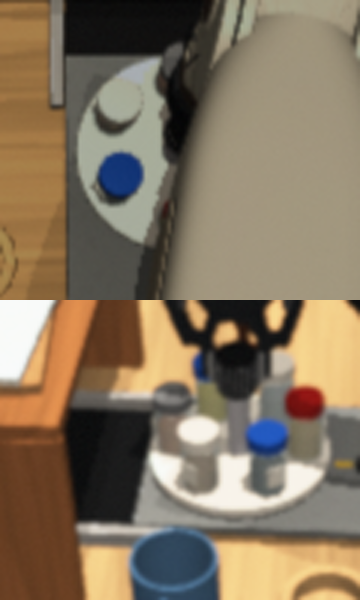

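The side view shows the red lid in front, pointing at the mark. From the top view, the blue lid at 118° puts red at about 178.3°, against a target of 178.5°. I'll pull gently on the knob to check that the tray is seated on its stop.

Request:
drive_tool(
  deltas=[
    [[-0.1, 0, 0, 0.2], [-0.2, 0, 0, 0.2], [-0.3, 0, 0, 0.2], [-0.3, 0, 0, 0.2], [-0.3, 0, 0, 0.2]],
  ],
)

```text
time: 13.2
position: [0.5973, -0.1416, 0.1443]
tcp_rot: [[-0.001, 1.0, 0.006], [1.0, 0.001, -0.0], [-0.0, 0.006, -1.0]]
contact_force: [7.4, 2.6, 4.9]
grip_width: 0.0408
finger_force: 51.8
```

Request:
drive_tool(
  deltas=[
    [[0, 0, 0, 0], [0, 0, 0, 0], [0, 0, 0, 0]],
  ],
)

```text
time: 13.5
position: [0.5973, -0.1416, 0.1442]
tcp_rot: [[-0.001, 1.0, 0.006], [1.0, 0.001, -0.0], [-0.0, 0.006, -1.0]]
contact_force: [7.2, 1.7, 3.5]
grip_width: 0.0407
finger_force: 51.8
```

Run:
```python
from lids import *
im=grab('top');s=grab('side')
T=lids('top',im,(335,165,420,245));S=lids('side',s,(240,170,345,300));print(T,S)
b=T[0][1]-[.597,-.142];print('red by blue',60+np.degrees(np.arctan2(b[1],b[0])))
r=S[0][1]-[-.0027,.0112]-[.597,-.142];a=np.degrees(np.arctan2(r[1],r[0]))%360;print('red by side',a)
o=env.observe();print(o['position'],o['contact_force'])
if abs(a-178.5)<2: print(env.finish_job())
```

```text
[('blue', array([ 0.5654474 , -0.08439537]), np.int32(147))] [('red', array([ 0.53005368, -0.12895627]), np.int32(103)), ('blue', array([ 0.56376271, -0.07463675]), np.int32(121))]
red by blue 178.7114650847502
red by side 178.35618565977285
[ 0.59727265 -0.1416255   0.14427148] [6.64792837 2.82165317 4.35587206]
the job is handed in; nothing more can be done
None
```

I handed the job in at about 13.6 s, with the tray pulled against its end stop and the gripper still holding the knob. The red jar measured within about 0.2° of the yellow mark's line; no verdict was returned.

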